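# Seat the splined stem in the drive tester and hold it

### The job

Open the drive tester's socket: turn the bar knob anticlockwise (seen from above) until its swing cover clicks past the detent and stays fully open. Then take the splined stem out of its wooden rest, turn it until its splines mesh with the socket, slide it fully home against the spring, so that its collar lies flush on the socket rim, and finish with it still gripped and pressed down: do not let go at the end. Leave the other things on the bench where they are.

Things in the scene. Friction and masses are not known exactly. Their poses are not given: they have to be found in the camera images.
- tester: The drive tester: a grey box fixed to the bench, 100 mm (x) by 190 mm (y), 70 mm tall, on a 116 x 206 mm foot. On its top stand the knob's pivot (45 mm along its +y) and the socket (40 mm along its -y), 85 mm apart. Origin at the centre of its underside, z up.
- cover_knob (a point): Grip of the black bar knob on the tester's top: a point on its vertical turning axis, 113 mm above the bench. The bar is 12 mm thick (x), 44 mm long (y) and reaches from 25 mm below this point to 11 mm above it; below it is a 36 mm round hub. z up. The knob carries the aluminium swing cover, a 5 mm plate, its top 26 mm below this point, reaching 112 mm along -y.
- cover (a joint): Turn of knob and swing cover, rad, anticlockwise from above: 0 shut, its 54 mm disc hiding the socket; 1.3 fully open, at the stop. A sprung over-centre detent pushes it to 0 below 0.65 and to 1.3 above; getting over takes about 0.25 N m. It stays where it has clicked when let go.
- socket_mouth (a point): Centre of the socket's mouth, level with its steel rim (57 mm across), 78 mm above the bench. z up; x along the middle of one slot. A 27 mm bore with six slots 60 degrees apart, 9 mm wide, reaching 20 mm out from the axis; walls 45 mm deep. It stands at any angle to the box and is braked: light pressing or turning (under 1 N m) does not turn it.
- stem_grip (a point): Centre of the square handle of the loose steel splined stem, upright in its rest at the start. Handle 28 x 28 mm, 50 mm tall (25 mm above and below this point), flats square to x and y; z up the stem. Under it is a round collar, 54 mm across, 8 mm thick, underside 33 mm below this point. Meshed and fully home, this point lies 33 mm above the mouth.
- stem_seat (a point): Centre of the underside of the stem's collar, axes as the stem; it meets the socket's mouth point when the stem is fully home.
- stem: The splined stem, about 0.25 kg; origin and axes as stem_seat. Below the collar: 25 mm of spline (23 mm core, six teeth 5 mm wide reaching 17.5 mm out from the axis, 60 degrees apart, one along x), then a tapered round nose, 10 mm long, 14 mm across at the tip, which enters the bore first. Teeth not meshed stop on the mouth with the origin 25 mm above it.
- ejector: Brass spring-loaded disc, 22 mm across, deep in the socket's bore. It meets the stem's nose 12 mm before home and pushes up with 6 N, growing to 11.5 N at home, so the stem rises again unless kept pressed down. Its origin lies at the mouth's centre while it is not pressed.
- rest: The stem's rest: a plain wooden block, 84 x 84 mm, 48 mm tall, fixed to the bench, with a 40 mm round hole right through; the stem's collar lies on its top. Origin at the centre of its underside.
- hex_key: Black hex key, 35 x 95 mm, 9 mm thick, loose, in front of the tester. Leave it.
- end_cap: Black square tube end cap, 30 x 30 x 19 mm, loose, in front of the rest. Leave it.
- tape_measure: Tape measure, 32 x 77 mm, 68 mm tall, loose, at the back of the bench. Leave it.
- washer_jar: Lidded jar, 60 mm across, 78 mm tall, loose, at the left of the bench. Leave it.
Mind the look-alikes: they are no part of the job. Leave any blue or turquoise look-alike of the stem alone.

How it is judged:
By the outcome, as a careful person would: the job done as asked, in the order asked, and still so for the second after the job is handed in, while the arm keeps its last pose, push and grip.
It also fails if it takes over 54 s, if anything falls off the work surface, if the arm or the gripper's body presses on something with over 40 N, if the wrist force passes 120 N, or if a joint passes its speed limit or range.

### The arm

A 6-joint arm with a two-finger parallel gripper is mounted at the origin on the work surface; the furniture and walls round the work are solid. World frame = base frame: x ahead of the robot, y to its left, z up, the work surface at z = 0. Lengths are in m, angles in degrees, forces in N, time in s.
With the tool pointing down it reaches from about 0.375 to 0.9 m from the base axis. Payload 3.1 kg.
Tool frame: the origin (TCP) lies at the very end of the fingers, on their centre line; the grasp point (between the pads) lies bot.grip_point_offset behind it (bot.grip_point_offset is the distance from the TCP to the grasp point, in m); z points along the fingers, y is the line along which they close (so a half turn about z gives the same grasp; the last joint's range is limited). The gripper opens to 87 mm and grips with 3 to 60 N. Pads are 19 mm wide; open, the fingers measure 117 mm over their backs; the gripper's body (75 mm by 190 mm) begins 51 mm behind the grasp point.
Start: joints at [-75.373, 30.224, 82.088, -0, 67.689, -10.227], TCP at [0.263, -0.567, 0.198] pointing down, gripper open.
Joint ranges: [-176.69, 176.69], [-43.24, 126.21], [12.49, 139.97], [-82, 262], [0, 151.66], [-163.58, 163.58]. Speed limits (degrees/s): [159.86, 159.86, 180, 180, 180, 180].

### API

Orientations are given as a 3x3 rotation matrix whose columns are the frame's x, y, z axes.
In Python, from rig import bot, viewer, ticket gives the robot as it stands.
- The arm moves only by the tool servo_tool, never from a script. Its argument "targets" is a list of rows, each an object with "offset": the shift along the tool's x, y, z in m, a list of three; "dr": the turn, a rotation vector about the tool's x, y, z in degrees, a list of three. In form: [{"offset": [x, y, z], "dr": [ax, ay, az]}, ...]. A call has 1 to 20 rows; each row is the pose to reach, as a shift and turn from the pose commanded when the call began, along the tool's axes at that moment; what a row does not reach only later rows make up. A row lasts 1/12 s, in which the tool goes at most 41.7 mm and 7.16 degrees, less where a joint would pass 70% of its speed; a pose out of reach is approached as far as the arm can. A call with a gripper value outside its range is refused whole. "gripper" is the gripper command: -1 is fully open, 1 is shut, values between are in proportion, set as the call begins (left out, the last holds). The fingers move at their own pace and stop on an object; the grip force is fixed at half the most. Time passes only in rows, so rows that repeat a pose let the fingers close. It gives the time, the measured TCP pose, the force, the opening and the grip force at its end, in the units of the state.
- bot.read_state(): the state, without advancing time (a new reading comes with each control period).
- viewer.capture(name): name is "scene" or "top"; returns a dict with "color" (384x512x3 uint8, red, green, blue), "camera_matrix" (3x3 intrinsics, pixels), "R" (3x3) and "t" (3): a world point X has camera coordinates R X + t. Camera axes: x right, y down, z forward; pixel columns grow to the right and rows downward; lengths in m; the calibration is good to about 2 mm. A picture is of the moment at which its call begins. There is no depth.
- ticket.hand_in(): hands the job in; it is judged then, once.
The state is a dict: "time_s": time; "joint_positions": joint angles; "qvel": joint speeds; "tau": joint torques, N m; "position": TCP position; "tcp_rot": TCP orientation; "force": force on the tool from outside, world axes, zero at the start; "moment": the same for the moment, N m; "opening": opening from 0.0 (shut) to 1.0 (fully open); "grasp_force": force on a finger pad.
Only numpy, scipy, OpenCV 4.12 (cv2) and the standard library are available. Lean on these libraries where they do the work, as an engineer would, in place of code of your own. Each camera call takes 0.05 s, during which the arm holds its last target. There are 200 camera calls.

## Working session

There is one attempt and no reset: what is moved stays moved. The work goes in short steps, Python scripts to look and compute and a tool call to move; the robot and the scene stay as the last step left them, time stands still between calls to the robot, and variables do not carry over. Pictures are saved under pics/ and viewed, at most 10 in all, crops included, and the job is handed in when it is done.

Besides the shell and the picture viewer there is one more tool, called as name(argument=value, ...) on one line, values as JSON. servo_tool: Moves the arm, as the interface text tells. Its arguments: {"type":"object","properties":{"targets":{"type":"array"},"gripper":{"type":"number"}},"required":["targets"]}

```bash
mkdir -p pics; cat > h.py <<'E'
import numpy as np, cv2
from rig import bot, viewer, ticket
def cap(n,f=None):
    c=viewer.capture(n)
    if f: cv2.imwrite('pics/'+f,cv2.cvtColor(c['color'],cv2.COLOR_RGB2BGR))
    return c
def ray(c,u,v,z):
    K,R,t=(np.array(c[k]) for k in('camera_matrix','R','t'))
    o=-R.T@t; d=R.T@np.linalg.inv(K)@np.array([u,v,1.]); return o+d*(z-o[2])/d[2]
def proj(c,X):
    K,R,t=(np.array(c[k]) for k in('camera_matrix','R','t')); p=K@(R@np.array(X)+t); return p[:2]/p[2]
E
python3 - <<'E'
from h import *
a=cap('top','top0.png'); b=cap('scene','scene0.png')
for c in(a,b): print(c['camera_matrix'],c['R'],c['t'])
print(bot.read_state(),bot.grip_point_offset)
E
```

```text
[[386.8803148    0.         256.76847504]
 [  0.         386.8803148  192.06054881]
 [  0.           0.           1.        ]] [[ 0.02506553 -0.99966878 -0.00583603]
 [-0.99512996 -0.02439417 -0.09550546]
 [ 0.09533146  0.00820151 -0.9954118 ]] [-0.01783953  0.47375717  0.92139146]
[[488.61329824   0.         252.64698806]
 [  0.         488.61329824 193.28257286]
 [  0.           0.           1.        ]] [[ 0.6471716  -0.76192819  0.02518638]
 [-0.36383963 -0.33773571 -0.86807564]
 [ 0.66991764  0.5526301  -0.49579263]] [-0.33167687  0.23238361  1.18325701]
{'time_s': 0.1, 'joint_positions': array([-7.53736095e+01,  3.02731883e+01,  8.21480623e+01, -1.75016655e-04,
        6.76872283e+01, -1.02264596e+01]), 'qvel': array([-0.07501914, -0.12816207, -0.18661567,  0.01616145, -0.09402054,
        0.01880305]), 'tau': array([ 3.36227931e-04, -4.40985775e+01, -1.77151054e+01,  6.34458172e-02,
        5.33990655e-02, -6.12280292e-05]), 'position': array([ 0.26253963, -0.5664313 ,  0.1972798 ]), 'tcp_rot': array([[ 9.07389778e-01,  4.20289851e-01, -4.80824444e-04],
       [ 4.20289994e-01, -9.07387992e-01,  1.83124305e-03],
       [ 3.33358542e-04, -1.86373693e-03, -9.99998208e-01]]), 'force': array([-0.44316687,  0.22314615,  0.45956356]), 'moment': array([ 0.00183095,  0.01602561, -0.01120143]), 'grasp_force': 0.0, 'opening': 1.0014890343251606} 0.0187
```

View pics/top0.png

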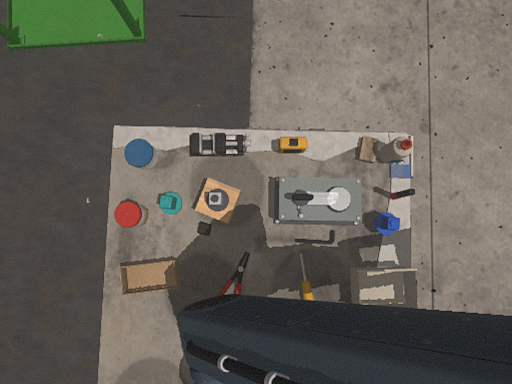

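View pics/scene0.png

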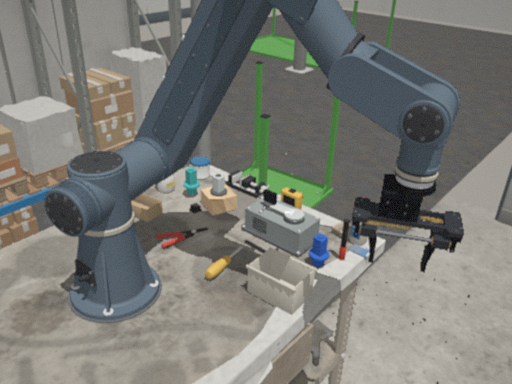

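The top view shows the grey stem in its wooden rest at (217,199), the tester at (319,200), the knob at about (301,202) and the cover disc at (340,198). Stem candidates are the grey one in the wooden rest (217,199), the turquoise one (171,203) and the blue one (387,223). I choose the grey one. Knob candidates are the black bar on the tester (301,202) and the black end cap (204,228). I choose the bar.

```bash
python3 - <<'E'
from h import *
a=cv2.imread('pics/top0.png')
cv2.imwrite('pics/crop0.png',cv2.resize(a[165:240,185:375],None,fx=4.2,fy=4.2,interpolation=cv2.INTER_CUBIC))
E
```

```text
(no output)
```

View pics/crop0.png

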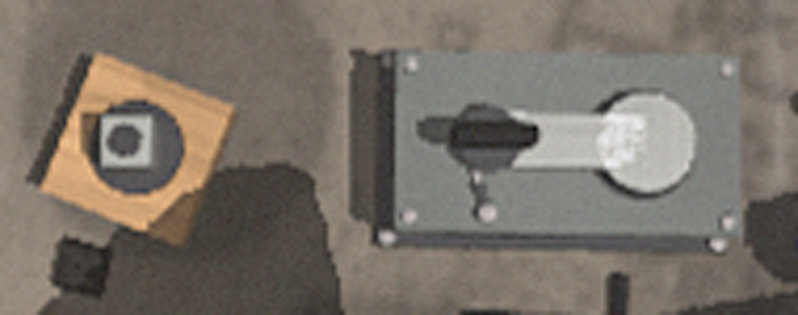

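```bash
python3 - <<'E'
from h import *
c=cap('top'); im=c['color']; hsv=cv2.cvtColor(im,cv2.COLOR_RGB2HSV)
P=lambda u,v,z:ray(c,185+u/4.2-.4,165+v/4.2-.4,z)
def blob(m,x0,y0,x1,y1):
    s=np.zeros(m.shape,np.uint8); s[y0:y1,x0:x1]=m[y0:y1,x0:x1]
    k=cv2.findContours(s,cv2.RETR_EXTERNAL,cv2.CHAIN_APPROX_NONE)[0]
    k=max(k,key=cv2.contourArea); return k
def edge(p,q): return np.degrees(np.arctan2(*(q-p)[[1,0]]))
# rest wood
m=((hsv[...,0]<22)&(hsv[...,1]>90)&(hsv[...,2]>90)).astype(np.uint8)
k=blob(m,190,170,245,228); print('wood',cv2.minAreaRect(cv2.convexHull(k)))
print('rest crop corners',[P(u,v,.048).round(4) for u,v in((95,52),(235,107),(185,243),(42,188))])
k=blob((im.min(2)>125).astype(np.uint8),325,180,360,215); r=cv2.minAreaRect(k);print('disc',r,ray(c,*r[0],.087))
for n,q,z in(('knob',(495,135),.124),('disc',(650,143),.087),('handle',(128,140),.106)): print(n,P(*q,z))
h=[(102,117),(152,115),(154,164),(104,166)]
h=[P(*q,.106) for q in h]; print('handle',np.array(h).round(4),[edge(h[i],h[(i+1)%4]) for i in range(4)])
t=[P(*q,.07) for q in((397,50),(742,55),(737,237),(392,232))]; print('tester',np.array(t).round(4),[edge(t[i],t[(i+1)%4]) for i in range(4)])
print('screws',[P(*q,.072).round(4) for q in((412,64),(728,68),(728,221),(409,216))])
print(im[190:208,205:230].mean(2).astype(int))
E
```

```text
wood ((217.50296020507812, 200.2070770263672), (36.6607666015625, 35.89926528930664), 22.380136489868164)
rest crop corners [array([0.5048, 0.1127, 0.048 ]), array([0.4754, 0.0323, 0.048 ]), array([0.398 , 0.0582, 0.048 ]), array([0.4269, 0.1397, 0.048 ])]
disc ((342.0, 195.0), (30.0, 34.0), 90.0) [ 0.46593015 -0.20006695  0.087     ]
knob [ 0.45656045 -0.10642669  0.124     ]
disc [ 0.45748314 -0.19413115  0.087     ]
handle [0.45069514 0.08549617 0.106     ]
handle [[0.4626 0.0997 0.106 ]
 [0.4643 0.0732 0.106 ]
 [0.4383 0.0713 0.106 ]
 [0.4366 0.0977 0.106 ]] [np.float64(-86.29508569341671), np.float64(-175.72772652102802), np.float64(93.70842198433013), np.float64(4.441122413073982)]
tester [[ 0.5071 -0.0575  0.07  ]
 [ 0.509  -0.2482  0.07  ]
 [ 0.4085 -0.2454  0.07  ]
 [ 0.4065 -0.0568  0.07  ]] [np.float64(-89.44706508096527), np.float64(178.40446609196476), np.float64(90.59957241824301), np.float64(-0.43946881158801065)]
screws [array([ 0.4993, -0.0659,  0.072 ]), array([ 0.5013, -0.2399,  0.072 ]), array([ 0.4171, -0.24  ,  0.072 ]), array([ 0.4154, -0.0658,  0.072 ])]
[[158
[... 1185 characters left out ...]
82  68  98  89 139 180 190 169 115  98
   94  88  84  89  82  81 149]
 [151  80  42  56 162 184 188 176 144 135 160 153 181 188 195 171 119 100
   94  85  89  90  83 105 150]
 [174 103  59  57 158 175 178 178 183 188 189 187 183 183 185 161 113 100
   85  85  86  86  77 132 153]
 [175 148  94  67 129 135 134 131 138 146 141 139 142 139 144 128 105 102
   91  88  90  83  87 147 155]
 [172 185 112  76  76  66  74  74  76  75  77  79  75  71  77  85  94  93
   87  83  85  68 125 163 163]
 [174 181 148  89  75  83  83  81  84  78  82  79  83  83  84  82  85  84
   81  81  79  88 158 165 167]
 [173 175 183 128  84  81  85  85  86  89  87  81  87  88  88  88  91  89
   86  83  84 139 166 163 160]]
```

servo_tool(targets=[{"offset":[0.02,-0.018,0],"dr":[0,0,-4]},{"offset":[0.055,-0.05,0],"dr":[0,0,-10]},{"offset":[0.37,-0.335,0],"dr":[0,0,-65.1]},{"offset":[0.37,-0.335,0],"dr":[0,0,-65.1]},{"offset":[0.37,-0.335,0],"dr":[0,0,-65.1]},{"offset":[0.37,-0.335,0],"dr":[0,0,-65.1]},{"offset":[0.37,-0.335,0],"dr":[0,0,-65.1]},{"offset":[0.37,-0.335,0],"dr":[0,0,-65.1]},{"offset":[0.37,-0.335,0],"dr":[0,0,-65.1]},{"offset":[0.37,-0.335,0],"dr":[0,0,-65.1]},{"offset":[0.37,-0.335,0],"dr":[0,0,-65.1]},{"offset":[0.37,-0.335,0],"dr":[0,0,-65.1]},{"offset":[0.37,-0.335,0],"dr":[0,0,-65.1]},{"offset":[0.37,-0.335,0],"dr":[0,0,-65.1]},{"offset":[0.37,-0.335,0],"dr":[0,0,-65.1]},{"offset":[0.37,-0.335,0],"dr":[0,0,-65.1]},{"offset":[0.37,-0.335,0],"dr":[0,0,-65.1]},{"offset":[0.37,-0.335,0],"dr":[0,0,-65.1]}], gripper=-1)

```text
time_s: 1.65
position: [0.4573, -0.1089, 0.1981]
tcp_rot: [[0.003, 1.0, -0.0], [1.0, -0.003, -0.0], [-0.0, -0.0, -1.0]]
force: [-0.1, 0.7, 0.6]
opening: 1.0
grasp_force: 0.0
```

servo_tool(targets=[{"offset":[0.001,0,0.02],"dr":[0,0,0]},{"offset":[0.001,0,0.045],"dr":[0,0,0]},{"offset":[0.001,0,0.07],"dr":[0,0,0]},{"offset":[0.001,0,0.09],"dr":[0,0,0]},{"offset":[0.001,0,0.1],"dr":[0,0,0]},{"offset":[0.001,0,0.101],"dr":[0,0,0]},{"offset":[0.001,0,0.101],"dr":[0,0,0]}])

```text
time_s: 2.23
position: [0.4572, -0.1073, 0.0967]
tcp_rot: [[0.002, 1.0, -0.001], [1.0, -0.002, 0.001], [0.001, -0.001, -1.0]]
force: [0.1, -0.1, 0.1]
opening: 0.999
grasp_force: 0.0
```

servo_tool(targets=[{"offset":[0,0,0],"dr":[0,0,0]},{"offset":[0,0,0],"dr":[0,0,0]},{"offset":[0,0,0],"dr":[0,0,0]},{"offset":[0,0,0],"dr":[0,0,0]},{"offset":[0,0,0],"dr":[0,0,0]},{"offset":[0,0,0],"dr":[0,0,0]},{"offset":[0,0,0],"dr":[0,0,0]},{"offset":[0,0,0],"dr":[0,0,0]},{"offset":[0,0,0],"dr":[0,0,0]},{"offset":[0,0,0],"dr":[0,0,0]},{"offset":[0,0,0],"dr":[0,0,0]},{"offset":[0,0,0],"dr":[0,0,0]}], gripper=1)

```text
time_s: 3.23
position: [0.4576, -0.1066, 0.0971]
tcp_rot: [[0.001, 1.0, -0.0], [1.0, -0.001, 0.0], [0.0, -0.0, -1.0]]
force: [0.0, 0.2, 0.9]
opening: 0.175
grasp_force: 0.0
```

servo_tool(targets=[{"offset":[0,0,0],"dr":[0,0,0]},{"offset":[0,0,0],"dr":[0,0,0]},{"offset":[0,0,0],"dr":[0,0,0]},{"offset":[0,0,0],"dr":[0,0,0]},{"offset":[0,0,0],"dr":[0,0,-4]},{"offset":[0,0,0],"dr":[0,0,-8]}])

```text
time_s: 3.73
position: [0.458, -0.1066, 0.0971]
tcp_rot: [[-0.14, 0.99, 0.001], [0.99, 0.14, 0.0], [0.0, 0.001, -1.0]]
force: [2.0, 1.1, -1.9]
opening: 0.127
grasp_force: 30.3
```

servo_tool(targets=[{"offset":[0,0,0],"dr":[0,0,-5]},{"offset":[0,0,0],"dr":[0,0,-10]},{"offset":[0,0,0],"dr":[0,0,-15]},{"offset":[0,0,0],"dr":[0,0,-20]},{"offset":[0,0,0],"dr":[0,0,-25]},{"offset":[0,0,0],"dr":[0,0,-30]},{"offset":[0,0,0],"dr":[0,0,-35]},{"offset":[0,0,0],"dr":[0,0,-40]},{"offset":[0,0,0],"dr":[0,0,-45]},{"offset":[0,0,0],"dr":[0,0,-50]},{"offset":[0,0,0],"dr":[0,0,-55]},{"offset":[0,0,0],"dr":[0,0,-60]},{"offset":[0,0,0],"dr":[0,0,-64]},{"offset":[0,0,0],"dr":[0,0,-66]},{"offset":[0,0,0],"dr":[0,0,-66.5]},{"offset":[0,0,0],"dr":[0,0,-66.5]}])

```text
time_s: 5.07
position: [0.4572, -0.1072, 0.0971]
tcp_rot: [[-0.963, 0.268, -0.001], [0.268, 0.963, -0.001], [0.001, -0.001, -1.0]]
force: [-2.0, -3.0, -1.5]
opening: 0.128
grasp_force: 30.0
```

Now open the gripper and lift.

servo_tool(targets=[{"offset":[0,0,0],"dr":[0,0,0]},{"offset":[0,0,0],"dr":[0,0,0]},{"offset":[0,0,0],"dr":[0,0,0]},{"offset":[0,0,0],"dr":[0,0,0]},{"offset":[0,0,0],"dr":[0,0,0]},{"offset":[0,0,-0.015],"dr":[0,0,0]},{"offset":[0,0,-0.04],"dr":[0,0,0]},{"offset":[0,0,-0.07],"dr":[0,0,0]},{"offset":[0,0,-0.1],"dr":[0,0,0]},{"offset":[0,0,-0.12],"dr":[0,0,0]},{"offset":[0,0,-0.12],"dr":[0,0,0]}], gripper=-1)

```text
time_s: 5.98
position: [0.4605, -0.1076, 0.2213]
tcp_rot: [[-0.963, 0.268, 0.009], [0.268, 0.963, -0.004], [-0.009, -0.002, -1.0]]
force: [0.4, -0.0, 0.5]
opening: 0.872
grasp_force: 0.0
```

servo_tool(targets=[{"offset":[0.008,0.022,0],"dr":[0,0,6]},{"offset":[0.061,0.183,0],"dr":[0,0,73.5]},{"offset":[0.061,0.183,0],"dr":[0,0,73.5]},{"offset":[0.061,0.183,0],"dr":[0,0,73.5]},{"offset":[0.061,0.183,0],"dr":[0,0,73.5]},{"offset":[0.061,0.183,0],"dr":[0,0,73.5]},{"offset":[0.061,0.183,0],"dr":[0,0,73.5]},{"offset":[0.061,0.183,0],"dr":[0,0,73.5]},{"offset":[0.061,0.183,0],"dr":[0,0,73.5]},{"offset":[0.061,0.183,0],"dr":[0,0,73.5]},{"offset":[0.061,0.183,0],"dr":[0,0,73.5]},{"offset":[0.061,0.183,0],"dr":[0,0,73.5]},{"offset":[0.061,0.183,0],"dr":[0,0,73.5]},{"offset":[0.061,0.183,0],"dr":[0,0,73.5]}])

```text
time_s: 7.15
position: [0.4475, 0.0861, 0.2167]
tcp_rot: [[-0.019, 1.0, -0.001], [1.0, 0.019, 0.0], [0.0, -0.001, -1.0]]
force: [0.4, 0.0, 0.3]
opening: 0.998
grasp_force: 0.0
```

```bash
python3 - <<'E'
from h import *
b=cap('scene','scene1.png'); a=cap('top','top1.png')
t=cv2.imread('pics/top1.png')[170:230,270:365]; s=cv2.imread('pics/scene1.png')[160:260,180:335]
t=cv2.resize(t,(700,442),interpolation=cv2.INTER_CUBIC)
cv2.imwrite('pics/crop1.png',t)
cv2.imwrite('pics/crop2.png',cv2.resize(s,None,fx=5,fy=5,interpolation=cv2.INTER_CUBIC))
print(bot.read_state()['joint_positions'],bot.read_state()['position'])
E
```

```text
[-3.21254495e+00  1.56890396e+01  1.04076003e+02  4.20122558e-03
  6.02626927e+01 -4.25593204e+00] [0.44774991 0.0860643  0.21692732]
```

View pics/crop1.png

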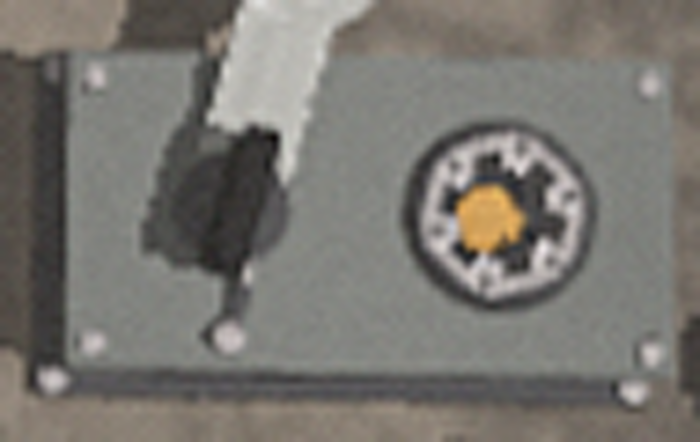

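View pics/crop2.png

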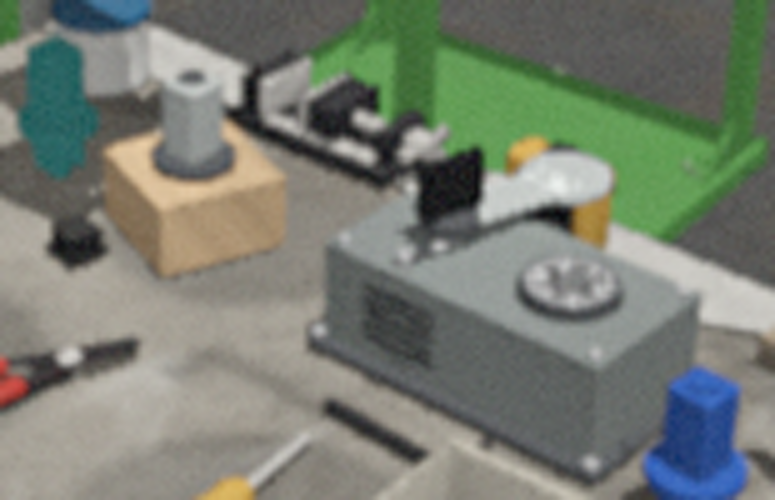

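Both views show the cover open at its stop with the disc off the socket, which sits at about (505,214) in the top crop. In the scene crop the stem is upright in the rest. I'll measure the socket centre and slot phase, and check the stem axis in two views.

```bash
cat > m.py <<'E'
from h import *
def centre(c,u,v,z,r):
    # rim outer edge: radial gradient max, circle fit on plane z
    g=cv2.GaussianBlur(cv2.cvtColor(c['color'],cv2.COLOR_RGB2GRAY).astype(np.float32),(0,0),.7)
    C=ray(c,u,v,z); A=np.radians(np.arange(0,360,4)); rr=np.arange(r-.006,r+.006,.0003)
    for _ in range(6):
        pts=[]
        for a in A:
            q=np.array([proj(c,C+np.array([x*np.cos(a),x*np.sin(a),0])) for x in rr],np.float32)
            p=cv2.remap(g,q[:,0][None],q[:,1][None],cv2.INTER_CUBIC)[0]
            i=np.argmax(np.gradient(p)) ; pts.append(C[:2]+rr[i]*np.array([np.cos(a),np.sin(a)]))
        pts=np.array(pts); M=np.c_[2*pts,np.ones(len(pts))]; w=np.ones(len(pts))
        for _ in range(8):
            s=np.linalg.lstsq(M*w[:,None],(pts**2).sum(1)*w,rcond=None)[0]
            R=np.sqrt(s[2]+s[:2]@s[:2]); e=np.linalg.norm(pts-s[:2],axis=1)-R; w=1/(1+(e/.0007)**2)
        C[:2]=s[:2]
    return C,R,np.median(abs(e))
def phase(c,C,n=6,r0=.0155,r1=.019):
    im=c['color'].astype(np.float32); g=im.min(2); A=np.radians(np.arange(0,360,2)); S=0
    out=[]
    for r in np.linspace(r0,r1,5):
        q=np.array([proj(c,C+np.array([r*np.cos(a),r*np.sin(a),0])) for a in A],np.float32)
        p=cv2.remap(g,q[:,0][None],q[:,1][None],cv2.INTER_LINEAR)[0]; z=((p-p.mean())*np.exp(-1j*n*A)).sum(); S+=z
        out.append((round(np.degrees(np.angle(-z))/-n%60,1) ,round(abs(z)/len(A)/p.std(),2)))
    return (-np.degrees(np.angle(-S))/n)%(360/n),out
E
python3 - <<'E'
from m import *
a=cap('top');b=cap('scene')
for n,c,(u,v) in(('top',a,(270+505/7.37,170+214/7.37)),('scene',b,(180+570/5,160+283/5))):
    C,R,e=centre(c,u,v,.078,.0285); print(n,C,R,e); print(phase(c,C))
    C0=ray(c,u,v,.078); print('  eye',C0,phase(c,C0)[0])
# stem handle-top bore hole / rim in scene view: handle top centre
print('scene handle top', ray(b,180+193/5,160+80/5,.106))
print('scene knob top',ray(b,180+450/5,160+168/5,.124))
E
```

```text
top [ 0.45798057 -0.19132652  0.078     ] 0.03043695827153178 0.0003434310326570298
(np.float64(16.40149656835256), [(np.float64(16.6), np.float64(0.63)), (np.float64(16.7), np.float64(0.65)), (np.float64(16.5), np.float64(0.65)), (np.float64(16.1), np.float64(0.64)), (np.float64(15.9), np.float64(0.56))])
  eye [ 0.45729734 -0.19406699  0.078     ] 15.941646238377961
scene [ 0.44830559 -0.19838308  0.078     ] 0.028911097542118586 0.0016044752299110617
(np.float64(3.3460087487037207), [(np.float64(4.4), np.float64(0.08)), (np.float64(4.0), np.float64(0.08)), (np.float64(3.5), np.float64(0.07)), (np.float64(2.1), np.float64(0.05)), (np.float64(2.5), np.float64(0.05))])
  eye [ 0.45660105 -0.19410351  0.078     ] 15.845310014307815
scene handle top [0.45003087 0.08575381 0.106     ]
scene knob top [ 0.4470074  -0.11482014  0.124     ]
```

Both views put the mouth at (.457,−.194) and the slots at about 16° (mod 60). The stem axis is at (.450,.0857). Next I go down, grip and lift.

servo_tool(targets=[{"offset":[0,0.002,0.02],"dr":[0,0,0]},{"offset":[-0.0005,0.003,0.055],"dr":[0,0,0]},{"offset":[-0.0005,0.003,0.09],"dr":[0,0,0]},{"offset":[-0.0005,0.003,0.12],"dr":[0,0,0]},{"offset":[-0.0005,0.003,0.14],"dr":[0,0,0]},{"offset":[-0.0005,0.003,0.15],"dr":[0,0,0]},{"offset":[-0.0005,0.003,0.154],"dr":[0,0,0]},{"offset":[-0.0005,0.003,0.154],"dr":[0,0,0]},{"offset":[-0.0005,0.003,0.154],"dr":[0,0,0]}])

```text
time_s: 8.1
position: [0.4514, 0.0856, 0.0635]
tcp_rot: [[-0.017, 1.0, 0.001], [1.0, 0.017, -0.0], [-0.0, 0.001, -1.0]]
force: [0.3, -0.6, -0.4]
opening: 1.001
grasp_force: 0.0
```

servo_tool(targets=[{"offset":[0,0,0],"dr":[0,0,0]},{"offset":[0,0,0],"dr":[0,0,0]},{"offset":[0,0,0],"dr":[0,0,0]},{"offset":[0,0,0],"dr":[0,0,0]},{"offset":[0,0,0],"dr":[0,0,0]},{"offset":[0,0,0],"dr":[0,0,0]},{"offset":[0,0,0],"dr":[0,0,0]},{"offset":[0,0,0],"dr":[0,0,0]},{"offset":[0,0,0],"dr":[0,0,0]},{"offset":[0,0,0],"dr":[0,0,0]},{"offset":[0,0,0],"dr":[0,0,0]},{"offset":[0,0,0],"dr":[0,0,0]},{"offset":[0,0,0],"dr":[0,0,0]},{"offset":[0,0,0],"dr":[0,0,0]}], gripper=1)

```text
time_s: 9.27
position: [0.4509, 0.0856, 0.0631]
tcp_rot: [[-0.017, 1.0, 0.0], [1.0, 0.017, 0.0], [0.0, 0.0, -1.0]]
force: [0.9, 0.4, -1.1]
opening: 0.317
grasp_force: 30.0
```

servo_tool(targets=[{"offset":[0,0,-0.01],"dr":[0,0,0]},{"offset":[0,0,-0.03],"dr":[0,0,0]},{"offset":[0,0,-0.06],"dr":[0,0,0]},{"offset":[0,0,-0.09],"dr":[0,0,0]},{"offset":[0,0,-0.12],"dr":[0,0,0]},{"offset":[0,0,-0.145],"dr":[0,0,0]},{"offset":[0,0,-0.155],"dr":[0,0,0]},{"offset":[0,0,-0.155],"dr":[0,0,0]},{"offset":[0,0,-0.155],"dr":[0,0,0]}])

```text
time_s: 10.02
position: [0.4505, 0.0856, 0.2181]
tcp_rot: [[-0.017, 1.0, 0.0], [1.0, 0.017, -0.0], [-0.0, 0.0, -1.0]]
force: [-0.3, 0.5, -2.3]
opening: 0.318
grasp_force: 30.0
```

```bash
python3 - <<'E'
from h import *
b=cap('scene','scene2.png'); p=bot.read_state()['position']; print(p)
u,v=proj(b,p-np.array([0,0,.035])); print(u,v)
u,v=int(u),int(v); im=cv2.imread('pics/scene2.png')[v-40:v+40,u-50:u+50]
cv2.imwrite('pics/crop3.png',cv2.resize(im,None,fx=7,fy=7,interpolation=cv2.INTER_CUBIC))
E
```

```text
[0.44978864 0.08566165 0.2172463 ]
218.32371472955919 153.15056566768624
```

View pics/crop3.png

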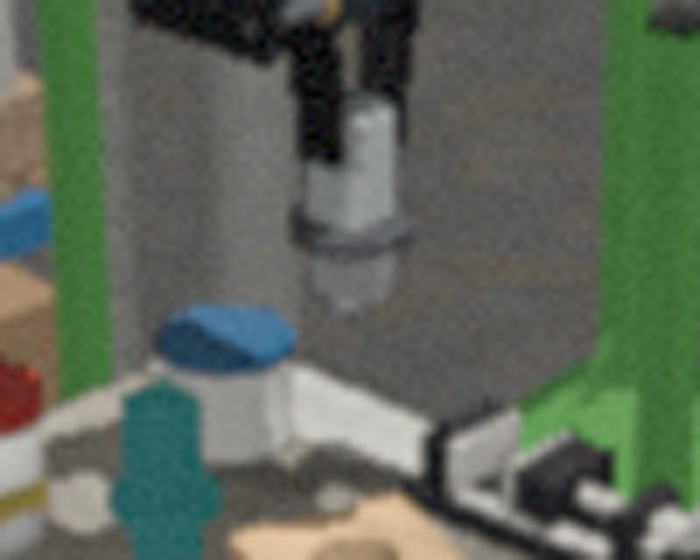

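The crop shows the stem upright in the fingers with its spline at about (350,280), too blurred to read by eye. I'll check an intensity profile across the spline against the two possible tooth phases (1° or 31°).

```bash
python3 - <<'E'
from h import *
cs=[cap('scene') for _ in range(5)]; b=cs[0]; g=np.mean([cv2.cvtColor(c['color'],cv2.COLOR_RGB2GRAY).astype(np.float32) for c in cs],0)
p=np.array(bot.read_state()['position']); print(p)
K,R,t=(np.array(b[k]) for k in('camera_matrix','R','t')); o=-R.T@t; d=(o-p)[:2]; az=np.arctan2(d[1],d[0]); print('cam az',np.degrees(az)%360)
lat=np.array([-np.sin(az),np.cos(az),0])
x=np.arange(-.022,.0221,.002)
print((x*1e3).round().astype(int))
for dz in (-.005,-.009,-.013,-.017,-.021,-.024):
    base=p+np.array([0,0,.0187-.033+dz])+np.r_[d/np.linalg.norm(d)*.015,0]
    q=np.array([proj(b,base+s*lat) for s in x],np.float32)
    print(dz,cv2.remap(g,q[:,0][None],q[:,1][None],cv2.INTER_CUBIC)[0].round().astype(int))
for ph in(1,31): print(ph,[ (round(17.5*np.sin(r),1),round(np.degrees(r))) for r in (np.radians(ph+60*k)-az for k in range(6)) if np.cos(r)>-.2])
E
```

```text
[0.45016117 0.0856277  0.21698161]
cam az 224.0782763457738
[-22 -20 -18 -16 -14 -12 -10  -8  -6  -4  -2   0   2   4   6   8  10  12
  14  16  18  20  22]
-0.005 [ 95  99 105 104 101  99  99  99  98  97  98  99  99  99 102 104 101  98
  94  91  90  89  90]
-0.009 [ 94 100 111 114 112 110 110 110 110 109 108 109 111 111 111 111 111 104
  96  93  91  91  91]
-0.013 [ 95 101 110 113 112 109 107 110 110 108 110 111 112 111 111 111 108 100
  91  87  87  90  90]
-0.017 [ 93  98 106 112 113 112 111 113 111 107 110 111 111 111 113 110 103  91
  84  87  88  90  90]
-0.021 [ 92  90  93  98  98 102 107 110 110 108 109 110 110 110 111 106  93  87
  87  90  92  92  90]
-0.024 [ 92  88  86  86  86  93 103 107 109 110 112 110 106 100  99  98  90  89
  91  91  92  92  91]
1 [(np.float64(-12.0), 317), (np.float64(5.1), 377), (np.float64(17.0), 437)]
31 [(np.float64(-16.7), 287), (np.float64(-4.0), 347), (np.float64(12.8), 407)]
```

The profile doesn't settle it, so I'll decide by touch. I carry the stem over the socket with a +15° turn.

servo_tool(targets=[{"offset":[-0.012,0,0],"dr":[0,0,-2]},{"offset":[-0.035,0.001,0],"dr":[0,0,-5]},{"offset":[-0.07,0.001,0],"dr":[0,0,-8]},{"offset":[-0.105,0.001,0],"dr":[0,0,-11]},{"offset":[-0.14,0.002,0],"dr":[0,0,-15]},{"offset":[-0.175,0.002,0],"dr":[0,0,-15]},{"offset":[-0.21,0.002,0],"dr":[0,0,-15]},{"offset":[-0.245,0.002,0],"dr":[0,0,-15]},{"offset":[-0.268,0.002,0],"dr":[0,0,-15]},{"offset":[-0.278,0.002,0],"dr":[0,0,-15]},{"offset":[-0.279,0.002,0],"dr":[0,0,-15]},{"offset":[-0.279,0.002,0],"dr":[0,0,-15]},{"offset":[-0.279,0.002,0],"dr":[0,0,-15]}])

```text
time_s: 11.4
position: [0.4569, -0.1916, 0.2176]
tcp_rot: [[-0.276, 0.961, -0.002], [0.961, 0.276, 0.002], [0.002, -0.001, -1.0]]
force: [0.0, -0.8, -2.1]
opening: 0.321
grasp_force: 30.0
```

servo_tool(targets=[{"offset":[-0.001,0,0.015],"dr":[0,0,0]},{"offset":[-0.001,0,0.04],"dr":[0,0,0]},{"offset":[-0.001,0,0.06],"dr":[0,0,0]},{"offset":[-0.001,0,0.075],"dr":[0,0,0]},{"offset":[-0.001,0,0.085],"dr":[0,0,0]},{"offset":[-0.001,0,0.092],"dr":[0,0,0]},{"offset":[-0.001,0,0.096],"dr":[0,0,0]},{"offset":[-0.001,0,0.098],"dr":[0,0,0]},{"offset":[-0.001,0,0.1],"dr":[0,0,0]},{"offset":[-0.001,0,0.102],"dr":[0,0,0]},{"offset":[-0.001,0,0.102],"dr":[0,0,0]}])

```text
time_s: 12.32
position: [0.4585, -0.1944, 0.118]
tcp_rot: [[-0.275, 0.961, 0.002], [0.961, 0.275, -0.001], [-0.001, 0.001, -1.0]]
force: [-0.3, 1.4, 7.5]
opening: 0.32
grasp_force: 30.0
```

It stopped on the teeth (z .118, about 10 N). The other phase is 30° away, so I lift 4 mm, turn back 30° and lower again.

servo_tool(targets=[{"offset":[0,0,-0.004],"dr":[0,0,0]},{"offset":[0,0,-0.006],"dr":[0,0,6]},{"offset":[0,0,-0.006],"dr":[0,0,12]},{"offset":[0,0,-0.006],"dr":[0,0,18]},{"offset":[0,0,-0.006],"dr":[0,0,24]},{"offset":[0,0,-0.006],"dr":[0,0,30]},{"offset":[0,0,-0.006],"dr":[0,0,30]},{"offset":[0,0,-0.006],"dr":[0,0,30]},{"offset":[0,0,-0.003],"dr":[0,0,30]},{"offset":[0,0,0],"dr":[0,0,30]},{"offset":[0,0,0.002],"dr":[0,0,30]},{"offset":[0,0,0.004],"dr":[0,0,30]},{"offset":[0,0,0.004],"dr":[0,0,30]}])

```text
time_s: 13.4
position: [0.4575, -0.194, 0.1116]
tcp_rot: [[0.242, 0.97, -0.001], [0.97, -0.242, 0.001], [0.0, -0.001, -1.0]]
force: [-0.2, 0.4, -2.3]
opening: 0.315
grasp_force: 30.0
```

Meshed: z has passed below the stop with no resistance. I push home now.

servo_tool(targets=[{"offset":[0,0,0.004],"dr":[0,0,0]},{"offset":[0,0,0.008],"dr":[0,0,0]},{"offset":[0,0,0.012],"dr":[0,0,0]},{"offset":[0,0,0.015],"dr":[0,0,0]},{"offset":[0,0,0.017],"dr":[0,0,0]},{"offset":[0,0,0.019],"dr":[0,0,0]},{"offset":[0,0,0.021],"dr":[0,0,0]},{"offset":[0,0,0.022],"dr":[0,0,0]},{"offset":[0,0,0.022],"dr":[0,0,0]},{"offset":[0,0,0.022],"dr":[0,0,0]}])

```text
time_s: 14.23
position: [0.4583, -0.1946, 0.093]
tcp_rot: [[0.242, 0.97, 0.002], [0.97, -0.242, -0.001], [-0.001, 0.002, -1.0]]
force: [-4.7, 3.1, 23.4]
opening: 0.317
grasp_force: 30.0
```

servo_tool(targets=[{"offset":[0,0,0],"dr":[0,0,0]},{"offset":[0,0,0],"dr":[0,0,0]},{"offset":[0,0,0],"dr":[0,0,0]},{"offset":[0,0,0],"dr":[0,0,0]},{"offset":[0,0,0],"dr":[0,0,0]},{"offset":[0,0,0],"dr":[0,0,0]},{"offset":[0,0,0],"dr":[0,0,0]},{"offset":[0,0,0],"dr":[0,0,0]}])

```text
time_s: 14.9
position: [0.4583, -0.1946, 0.093]
tcp_rot: [[0.242, 0.97, 0.002], [0.97, -0.242, -0.001], [-0.001, 0.002, -1.0]]
force: [-4.2, 1.8, 23.5]
opening: 0.319
grasp_force: 30.0
```

```bash
python3 - <<'E'
from h import *
b=cap('scene','scene3.png')
im=cv2.imread('pics/scene3.png')[165:255,190:330]
cv2.imwrite('pics/crop4.png',cv2.resize(im,None,fx=5.6,fy=5.6,interpolation=cv2.INTER_CUBIC))
s=bot.read_state();print(s['position'],s['force'],s['time_s'])
E
```

```text
[ 0.4582596  -0.19458628  0.09299754] [-4.74111014  2.9767856  23.91584827] 14.95
```

View pics/crop4.png

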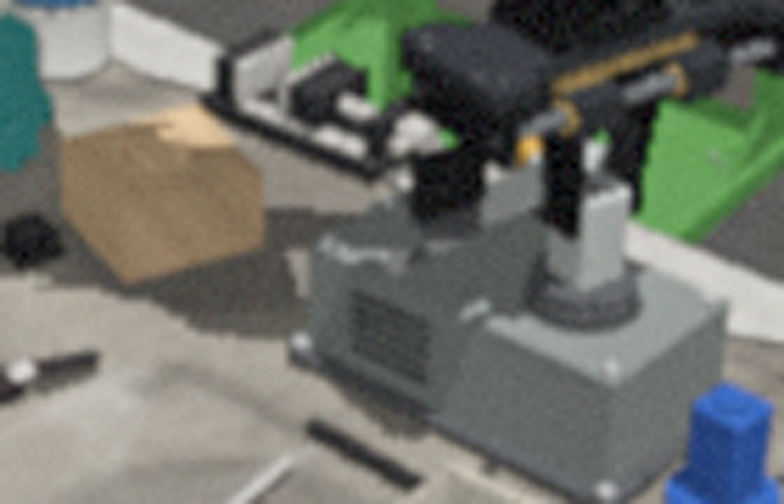

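The collar sits on the rim at about (585,300) with no gap. The pose is steady at z .093 and the force is about 24 N. The cover is still open at (510,190).

```bash
python3 -c "
from rig import ticket
print(ticket.hand_in())"
```

```text
the job is handed in; nothing more can be done
None
```

The cover is clicked open, and the stem is meshed and fully home with its collar flush on the rim; I handed it in still gripped and pressed down at about 24 N, at 15 s of the 54 s allowed.

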